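# Back the welding positioner off by one notch

## Robot

A 6-joint arm with a two-finger parallel gripper is mounted at the origin on the work surface. World frame = base frame: x ahead of the robot, y to its left, z up, the work surface at z = 0. Lengths are in mm, angles in degrees, forces in N, time in s.
With the tool pointing down it reaches from about 300 to 850 mm from the base axis. Payload 4.2 kg.
Tool frame: the origin (TCP) lies on the centre line of the jaws, within the pads' length; the fingertips stand 14 mm ahead of it and the grasp point (between the pads) lies 5 mm behind it (env.finger_overhang is the z of the fingertips in the tool frame, in mm); z points along the fingers, y is the line along which they close (so a half turn about z gives the same grasp; the last joint's range is limited). The gripper opens to 91 mm and grips with 3 to 60 N. Pads are 32 mm wide; open, the fingers measure 118 mm over their backs; the gripper's body (76 mm by 178 mm) begins 60 mm behind the grasp point.
Start: joints at [75.745, 18.312, 89.639, -0, 72.044, -1.146], TCP at [130.416, 560.03, 227.976] pointing down, gripper open.
Joint ranges: [-177.97, 177.97], [-48.28, 115.42], [12.27, 149.76], [-77.06, 257.06], [2.81, 150.46], [-146.56, 146.56]. Speed limits (degrees/s): [147.25, 147.25, 180, 180, 180, 180].

## Interface

Orientations are given as [roll, pitch, yaw] about the fixed x, y, z axes, in that order (R = Rz(yaw) Ry(pitch) Rx(roll)).
In Python, from workcell import sensors, viewer, env gives the robot as it stands. The module is installed in compiled form; this text tells all that it offers.
- The arm moves only by the tool step_arm, never from a script. Its argument "plan" is one flat list of numbers, 6 for each row, row after row: the shift along the tool's x, y, z in cm, then the turn, a rotation vector about the tool's x, y, z in rad. In form: [x, y, z, wx, wy, wz, x, y, z, wx, wy, wz, ...]. A call has 1 to 5 rows; each row shifts and turns the commanded pose from where the row before left it, along the tool's axes as they then stand; what a row does not reach is not made up. A row lasts 1/12 s, in which the tool goes at most 41.7 mm and 7.16 degrees, less where a joint would pass 70% of its speed; a pose out of reach is approached as far as the arm can. A call is refused whole if a number of a shift passes 4.17 or a number of a turn 0.125, either way. A call with a gripper value outside its range is refused whole. "hand" is the finger opening in cm, from 0 to 9.12, set as the call begins (left out, the last holds). The fingers move at their own pace and stop on an object; "newtons" is the grip in N (left out, the last holds). Time passes only in rows, so rows that do not move let the fingers close. It gives the time, the measured TCP pose, the force, the opening and the grip force at its end, in the units of the state.
- sensors.state(): the state, without advancing time (a new reading comes with each control period).
- viewer.grab_frame(name): name is "scene" or "top"; returns a dict with "img" (384x512x3 uint8, red, green, blue), "fx", "fy", "cx", "cy" (pixels), "k1" (the pictures are not rectified: a ray, as slopes to the right and down, at radius r is drawn at 1 + k1 r^2 times it, then the intrinsics apply), "position" and "attitude" of the camera in the world. Camera axes: x right, y down, z forward; pixel columns grow to the right and rows downward; lengths in mm; the calibration is good to about 2 mm. A picture is of the moment at which its call begins. There is no depth.
- env.job_done(): hands the job in; it is judged then, once.
Trained networks look in a picture, given as the dict that the camera call returned (one of the last four; its "shot" number tells which), for a name from the list of things; names that differ only in an ending like _2 or _b are one class to them, and where a whole thing is asked for, a point or a joint stands for the part that bears it (a point fixed in the world has none). Each returns a list of dicts, best first, with "score" (0 to 1); they miss things now and then, are a little off and sometimes report something else, mostly with a low value. They report only what shows in the picture. A call takes as long as a camera call.
- viewer.boxes_of(name, picture): "location" ([column, row] in pixels, amid what is visible of it).
- viewer.pinpoint(name, picture): "location" ([column, row] in pixels: a listed point, or the origin of a listed thing).
The state is a dict: "time_s": time; "qpos": joint angles; "qvel": joint speeds; "effort": joint torques, N m; "ee_pos": TCP position; "ee_rot": TCP orientation; "force": force on the tool from outside, world axes, zero at the start; "torque": the same for the moment, N m; "gripper_width": finger opening in mm; "gripper_force": force on a finger pad.
Only numpy, scipy, OpenCV 4.12 (cv2) and the standard library are available. Lean on these libraries where they do the work, as an engineer would, in place of code of your own. Each camera call takes 0.05 s, during which the arm holds its last target. There are 200 camera calls.

## Task

The pipe on the hand-indexed welding positioner has been turned one notch too far. With a fingertip, lift the ratchet pawl clear of the toothed wheel so that it lies back, then push the wheel backward (the way the pawl normally blocks), and throw the pawl in again, so that the wheel ends one notch back from where it was, with the pawl fully down in that notch and the tooth bearing against it. Only push: do not grip the pawl, the wheel's hand pins or anything else, and leave the other things on the table where they are.

Things in the scene. Friction and masses are not known exactly. Their poses are not given: they have to be found in the camera images.
- headstock: Fixed blue headstock of a hand-indexed pipe welding positioner. Origin on the table under the spindle axis (115 mm up), in the plane of the toothed wheel. x: along the spindle, from the wheel's front (-x, towards the robot) back to bearing, faceplate and flanged pipe (to +270 mm); y left as the robot sees it; z up. Base plate x -50..160, y -135..145 mm, 12 high.
- wheel_axis (a point): Centre of the wheel's front face, on the spindle axis. Steel ratchet wheel, 16 mm thick (headstock x -8..+8 mm), 12 saw teeth, 170 mm outside and 142 mm root diameter: a notch is 30 degrees (0.524 rad). On its front: four hand pins, a hub 60 mm in diameter to x -30 mm and the spindle end, 36 mm in diameter, to x -40 mm.
- index_wheel (a joint): Wheel angle, rad. Positive: forward, clockwise seen from the robot (teeth click under the pawl). Negative: backward, blocked by the engaged pawl. At 0 a tooth bears on the pawl; it starts 0.03 to 0.12 forward of that, in the notch's play. One notch back, tooth bearing, is -0.524. Friction about 0.3 N m (5 N at a hand pin); it stays where it is left.
- pin_right (a point): Middle (headstock x -45 mm) of a hand pin: steel bar, 16 mm in diameter, standing out 62 mm from the wheel's front (x -8 to -70 mm), 58 mm from the spindle axis. Four pins, 90 degrees apart. With the wheel at 0 this one is up and right of the axis, 64 degrees above horizontal; one notch backward carries it left over the top to 94 degrees.
- pin_left (a point): The same point of the next hand pin anticlockwise: with the wheel at 0 it is left of the axis, 26 degrees above horizontal, and goes down as the wheel goes backward.
- pawl (a joint): Pawl angle, rad: 0 = down in the notch (stop), 0.91 = lifted, lying back (stop). Its weight tips it to either side of about 0.5: below that it drops in, above it lies back. 1 to 3 N at the ball moves it. Above 0.3 the teeth pass freely. The nose drops home (0) when the wheel is 0.04 to 0.13 forward of where a tooth will bear; if dropped on a tooth it stays above 0.1.
- pawl_pivot (a point): Pawl pivot, in the wheel plane, 106 mm left of and 50 mm above the spindle axis. From it the nose arm runs right, about 75 mm, to the wheel's upper left rim, and the lever with the ball goes up. Behind it, clear of the wheel plane (headstock x 13..27, y 72..146 mm), stands the bracket plate, up to 200 mm above the table.
- pawl_nose (a point): Tip of the pawl's nose, the hook that enters the notch.
- pawl_knob (a point): Centre of the 32 mm steel ball on the pawl's lever (12 mm wide, 10 mm thick), 85 mm from the pivot; it swings in the wheel plane. Engaged, the ball is 84 mm left of and 132 mm above the spindle axis (lever 15 degrees right of upright); lying back it is 157 mm left and 118 mm above (37 degrees left of upright). Pushing the ball left lifts the pawl.
- tape_measure: Tape measure, 72 x 42 x 66 mm high, loose in front of the headstock. Leave alone. Origin under its centre.
- block_a: Steel block 100 x 30 x 30 mm, loose in front of the headstock. Leave alone. Origin under its centre.
- block_b: The same kind of block, right of the headstock. Leave alone.
- slip_ring: Steel ring, 90 mm outside diameter, 20 mm high, loose left of the headstock. Leave alone.
- wrench: Spanner, 220 mm long, lying on the right. Leave alone.
- hammer: Hammer, 280 mm long, lying on the left. Leave alone.
- magnet_square: Flat triangular magnet square, 90 x 90 x 18 mm, on the right. Leave alone.
- spray_bottle: Spray bottle, 80 mm diameter, 245 mm high, standing at the far left. Leave alone.

How it is judged (in metres and radians):
On the way, in this order (a step that is already met when the one before it is completed fails the run):
1. the pawl is lifted clear and lies back, the wheel not yet turned back (value of joint pawl above 0.75 rad and value of joint index_wheel above -0.15 rad), for 0.2 s.
2. the wheel is pushed backward while the pawl lies back (value of joint pawl above 0.75 rad and value of joint index_wheel below -0.28 rad), for 0.1 s.
3. the pawl is back down in the next notch (value of joint pawl below 0.06 rad and value of joint index_wheel between -0.5736 and -0.2736 rad), for 0.2 s.
At the end, for the whole second after the job is handed in: The wheel rests one notch (0.524 rad) behind the place where its tooth first bore on the pawl, within -0.04 and +0.045 rad, at rest, and the pawl is fully down in that notch (below 0.05 rad) (value of joint index_wheel between -0.5636 and -0.4786 rad and value of joint pawl below 0.05 rad and velocity of joint index_wheel between -0.05 and 0.05 rad/s); the robot touches nothing.
It fails at once if the ball or the nose of the pawl or a hand pin is taken between the fingers (distance between the grasp point and pawl_knob below 0.016 m or distance between the grasp point and pawl_nose below 0.009 m or distance between the grasp point and pin_right below 0.011 m or distance between the grasp point and pin_left below 0.011 m).
It fails at once if another thing on the table is pushed away, lifted or knocked over (moved more than 25 mm) (distance of any of tape_measure, block_a, block_b, slip_ring, wrench, hammer, magnet_square, spray_bottle from where it was at the start of the episode above 0.025 m).
It also fails if it takes over 72 s, if anything falls off the work surface, if the arm or the gripper's body presses on something with over 40 N, if the wrist force passes 120 N, or if a joint passes its speed limit or range.

## Working session

There is one attempt and no reset: what is moved stays moved. The work goes in short steps, Python scripts to look and compute and a tool call to move; the robot and the scene stay as the last step left them, time stands still between calls to the robot, and variables do not carry over. Pictures are saved under pics/ and viewed, at most 10 in all, crops included, and the job is handed in when it is done.

Besides the shell and the picture viewer there is one more tool, called after ">>>" by a JSON object that holds its "method" and its "body". step_arm: Moves the arm, as the interface text tells. Its arguments: {"type":"object","properties":{"plan":{"type":"array","items":{"type":"number"}},"hand":{"type":"number"},"newtons":{"type":"number"}},"required":["plan"]}

```bash
mkdir -p pics; cat > h.py <<'E'
from workcell import sensors, viewer, env
import numpy as np, cv2
from scipy.spatial.transform import Rotation as R
def show(n,c):
    f=viewer.grab_frame(c); cv2.imwrite(f'pics/{n}.png',f['img'][:,:,::-1]); return f
E
python3 - <<'E'
from h import *
s=sensors.state(); print({k:np.round(v,2) for k,v in s.items()}, env.finger_overhang)
for c in ("scene","top"):
    f=show(c+'0',c); print(c,{k:v for k,v in f.items() if k!='img'})
    for n in ["headstock","wheel_axis","pin_right","pin_left","pawl_pivot","pawl_nose","pawl_knob","tape_measure","block_a","slip_ring","hammer","spray_bottle"]:
        print(n,[(np.round(d['location'],1).tolist(),round(d['score'],2)) for d in viewer.pinpoint(n,f)[:3]])
E
```

```text
{'time_s': np.float64(0.0), 'qpos': array([75.75, 18.35, 89.71, -0.  , 72.04, -1.15]), 'qvel': array([-0.06, -0.01,  0.02,  0.06,  0.01, -0.02]), 'effort': array([  0.  , -41.25, -23.2 ,   0.07,   0.05,  -0.  ]), 'ee_pos': array([130.29, 559.54, 227.11]), 'ee_rot': array([-179.9 ,   -0.  ,  166.89]), 'force': array([-0.6 , -0.47, -0.07]), 'torque': array([ 0.05, -0.01, -0.02]), 'gripper_force': np.float64(0.0), 'gripper_width': np.float64(91.21)} 14.0
scene {'fx': 413.23208256168914, 'fy': 413.23208256168914, 'cx': 257.61236794586165, 'cy': 195.13957546860246, 'k1': 0.03298299968247041, 'position': array([1222.78235929, -550.36673872, 1281.93391463]), 'attitude': array([-140.72600631,    0.36918217,   49.76782426]), 'shot': 1}
headstock [([232.3, 262.8], 0.69)]
wheel_axis [([227.2, 242.8], 0.56), ([150.2, 312.5], 0.4), ([230.2, 259.9], 0.38)]
pin_right [([216.5, 229.6], 0.76)]
pin_left [([237.9, 226.4], 0.74), ([254.2, 210.6], 0.59)]
pawl_pivot [([260.1, 222.8], 0.82), ([193.5, 241.7], 0.22)]
pawl_nose [([236.6, 228.7], 0.53), ([264.4, 222.7], 0.52)]
pawl_knob [([253.4, 209.8], 0.62)
[... 441 characters left out ...]
716718686864, 'position': array([ 317.9496487 ,   32.16819742, 1359.2341205 ]), 'attitude': array([-1.69355252e+02,  6.80227160e-02, -9.10288839e+01]), 'shot': 2}
headstock [([305.2, 185.8], 0.6), ([276.3, 215.3], 0.41)]
wheel_axis [([311.0, 181.3], 0.57)]
pin_right [([320.2, 190.3], 0.59)]
pin_left [([292.7, 187.7], 0.72)]
pawl_pivot [([278.3, 164.0], 0.97)]
pawl_nose [([300.2, 166.4], 0.6)]
pawl_knob [([289.3, 158.3], 0.8), ([132.8, 184.2], 0.69)]
tape_measure [([276.5, 215.0], 0.6), ([372.7, 188.6], 0.21)]
block_a [([370.5, 186.9], 0.84), ([325.8, 229.4], 0.83)]
slip_ring [([250.7, 145.5], 0.57), ([278.8, 216.3], 0.54)]
hammer [([148.1, 221.5], 0.76)]
spray_bottle [([135.1, 185.1], 0.95)]
```

```bash
cat >> h.py <<'E'
def ray(f,p):
    d=(np.array(p)-[f['cx'],f['cy']])/[f['fx'],f['fy']]; u=d.copy()
    for _ in range(20): u=d/(1+f['k1']*(u@u))
    v=R.from_euler('xyz',f['attitude'],degrees=True).as_matrix()@[u[0],u[1],1]
    return np.array(f['position']),v/np.linalg.norm(v)
def proj(f,P):
    c=R.from_euler('xyz',f['attitude'],degrees=True).as_matrix().T@(np.array(P)-f['position']); u=c[:2]/c[2]
    return u*(1+f['k1']*(u@u))*[f['fx'],f['fy']]+[f['cx'],f['cy']]
def tri(fs,ps):
    A=[];b=[]
    for f,p in zip(fs,ps):
        o,v=ray(f,p); M=np.eye(3)-np.outer(v,v); A.append(M); b.append(M@o)
    P=np.linalg.lstsq(np.vstack(A),np.hstack(b),rcond=None)[0]
    return P, [np.linalg.norm(proj(f,P)-p) for f,p in zip(fs,ps)]
def plane(f,p,z):
    o,v=ray(f,p); return o+v*(z-o[2])/v[2]
E
python3 - <<'E'
from h import *
S=viewer.grab_frame('scene');T=viewer.grab_frame('top')
pp={"headstock":((232.3,262.8),(305.2,185.8)),"wheel_axis":((227.2,242.8),(311,181.3)),"pin_right":((216.5,229.6),(320.2,190.3)),"pin_left":((237.9,226.4),(292.7,187.7)),"pawl_pivot":((260.1,222.8),(278.3,164)),"pawl_nose":((236.6,228.7),(300.2,166.4)),"pawl_knob":((253.4,209.8),(289.3,158.3)),"slip":((300.5,260.5),(250.7,145.5)),"hammer":((315.4,171.8),(148.1,221.5))}
for n,(a,b) in pp.items():
    P,e=tri([S,T],[np.array(a),np.array(b)]); print(n,P.round(1),np.round(e,1))
for n,p in dict(tape=(276.5,215),b1=(370.5,186.9),b2=(325.8,229.4),slip=(250.7,145.5)).items(): print(n,plane(T,p,0).round(0))
a=cv2.resize(S['img'][150:350,100:400],None,fx=1.333,fy=1.333,interpolation=cv2.INTER_CUBIC)
a=cv2.resize(S['img'][150:330,120:360],(800,600),interpolation=cv2.INTER_CUBIC)
cv2.imwrite('pics/s1.png',a[:,:,::-1])
b=cv2.resize(T['img'][90:270,200:440],(800,600),interpolation=cv2.INTER_CUBIC)
cv2.imwrite('pics/t1.png',b[:,:,::-1])
E
```

```text
headstock [ 587.  -139.8  -17.8] [0.5 0.5]
wheel_axis [ 576.7 -144.1  106. ] [0.8 0.8]
pin_right [ 539.5 -160.6  157.8] [0.4 0.4]
pin_left [555.1 -82.4 120.7] [0.3 0.3]
pawl_pivot [619.6 -36.9 169.6] [0.4 0.5]
pawl_nose [ 602.  -109.2  186.3] [3.3 3.5]
pawl_knob [614.6 -62.1 256.4] [0.1 0.1]
slip [737.6  50.1 -16.9] [0.1 0.1]
hammer [470.  403.1 -16.9] [1.1 1.3]
tape [485. -34.   0.]
b1 [ 577. -362.    0.]
b2 [ 433. -200.    0.]
slip [732.  50.   0.]
```

View pics/s1.png

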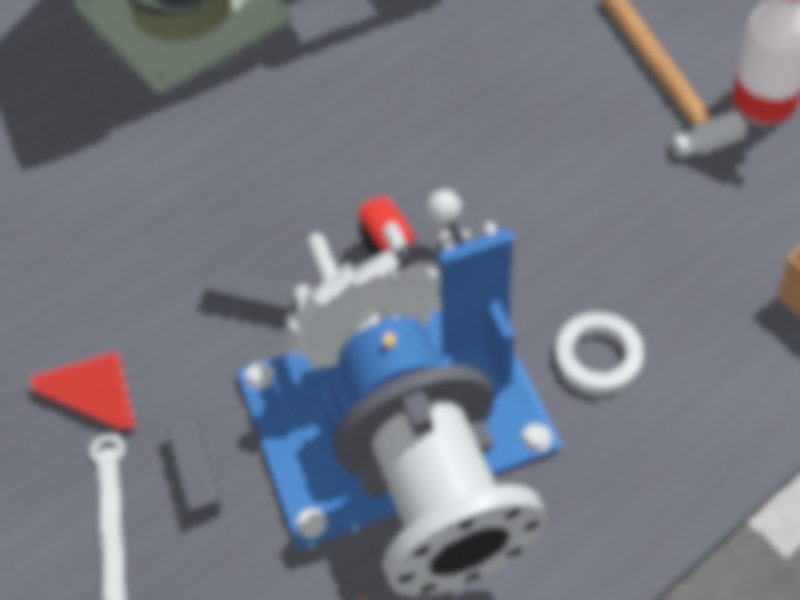

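View pics/t1.png

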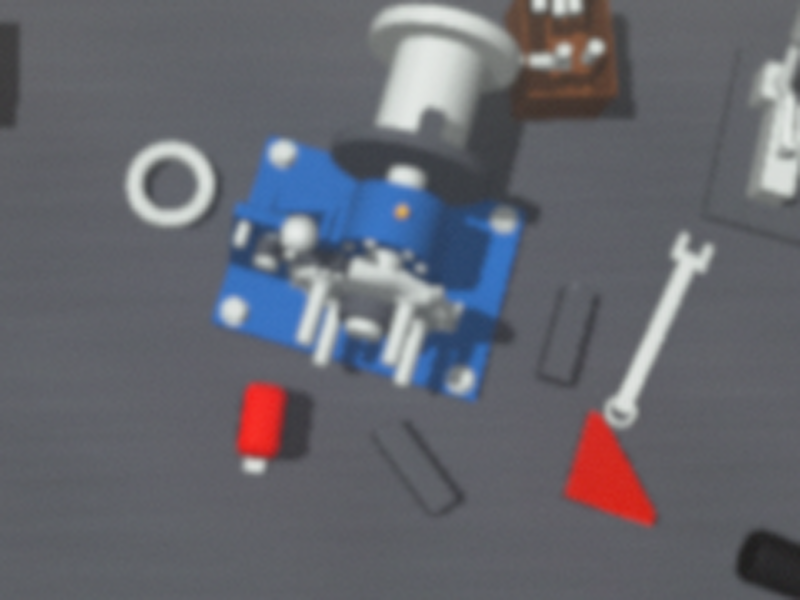

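```bash
cat >> h.py <<'E'
from scipy.optimize import least_squares
def model(x,pawl=0.0):
    X,Y,yaw,th=x[:4]
    pr=np.radians(64)-th; pl=np.radians(26)+th; k=np.radians(15)-pawl
    L={"headstock":(0,0,0),"wheel_axis":(-8,0,115),"pin_right":(-45,-58*np.cos(pr),115+58*np.sin(pr)),"pin_left":(-45,58*np.cos(pl),115+58*np.sin(pl)),
       "pawl_pivot":(0,106,165),"pawl_knob":(0,106-85*np.sin(k),165+85*np.cos(k))}
    c,s=np.cos(yaw),np.sin(yaw)
    return {n:np.array([X+c*p[0]-s*p[1],Y+s*p[0]+c*p[1],p[2]]) for n,p in L.items()}
def detect(f,names,minscore=.4):
    o={}
    for n in names:
        d=[q for q in viewer.pinpoint(n,f) if q['score']>minscore]
        if d: o[n]=np.array([q['location'] for q in d])
    return o
E
python3 - <<'E'
from h import *
fs=[];ds=[]
for i in range(3):
    for c in("scene","top"):
        f=viewer.grab_frame(c); fs.append(f)
        ds.append(detect(f,["headstock","wheel_axis","pin_right","pin_left","pawl_pivot","pawl_knob"]))
def res(x):
    M=model(x); r=[]
    for f,d in zip(fs,ds):
        # per-camera small image offset nuisance
        o=x[4:6] if f['fx']>410 else x[6:8]
        for n,c in d.items():
            e=c-proj(f,M[n])-o; r+=list(e[np.argmin((e**2).sum(1))])
    return np.array(r+list(x[4:8]*2))
x=least_squares(res,[585,-140,-.28,.07,0,0,0,0],loss='soft_l1').x
print(x.round(3),np.degrees(x[2]))
M=model(x)
for n,p in M.items(): print(n,p.round(1))
for f,d in zip(fs,ds):
    print({n:((c-proj(f,M[n])).round(1)).tolist() for n,c in d.items()})
E
```

```text
[ 5.87989e+02 -1.46415e+02 -3.11000e-01  3.40000e-02  2.86000e-01
  9.60000e-02  4.30000e-02  2.72000e-01] -17.831370961433716
headstock [ 588.  -146.4    0. ]
wheel_axis [ 580.4 -144.   115. ]
pin_right [ 536.8 -158.5  166.2]
pin_left [560.8 -83.9 142.2]
pawl_pivot [620.4 -45.5 165. ]
pawl_knob [613.7 -66.4 247.1]
{'headstock': [[1.8, 2.5]], 'wheel_axis': [[-1.8, -0.1]], 'pin_right': [[-0.3, -0.3]], 'pin_left': [[0.9, 2.8]], 'pawl_knob': [[3.4, 1.0], [97.8, -32.7]]}
{'headstock': [[-1.9, 1.4]], 'wheel_axis': [[0.9, -0.1]], 'pin_right': [[0.3, -0.6], [-16.9, -22.8], [-184.1, -7.2]], 'pin_left': [[2.5, 0.3]], 'pawl_pivot': [[-1.6, -1.6]], 'pawl_knob': [[1.4, 1.5]]}
{'headstock': [[5.0, -0.5]], 'wheel_axis': [[-0.3, 0.5]], 'pin_right': [[0.6, 0.8]], 'pin_left': [[-1.1, -0.1]], 'pawl_knob': [[1.3, -1.3], [-34.8, 15.9], [-12.6, 10.9]]}
{'headstock': [[-4.5, 2.4], [-158.0, 36.1]], 'wheel_axis': [[1.8, 0.7]], 'pin_right': [[-1.6, -1.4]], 'pin_left': [[-0.1, -0.5]], 'pawl_pivot': [[0.1, -1.2]], 'pawl_knob': [[1.0, 0.8]]}
{'headstock': [[0.3, 0.7], [-14.4, -31.0]], 'wheel_axis': [[-2.3, -0.1]], 'pin_right': [[3.0, 0.8]], 'pin_left': [[-1.4, -3.4]], 'pawl_pivot': [[2.2, -0.1], [-42.4, 4.4], [39.8, 33.2]], 'pawl_knob': [[-0.5, -0.8]]}
{'headstock': [[-3.7, 2.2]], 'wheel_axis': [[0.6, -0.3]], 'pin_right': [[-0.7, 3.2]], 'pin_left': [[0.6, -0.2]], 'pawl_knob': [[0.2, 1.4]]}
```

>>> {"method": "step_arm", "body": {"plan": [0,0,-4,0,0,0,0,0,-4,0,0,0,0,0,-4,0,0,0,-4,-0.22,0,0,0,0.07,-4,-0.22,0,0,0,0.07], "hand": 0, "newtons": 20}}

```text
time_s: 3.92
ee_pos: [206.4, 536.5, 351.3]
ee_rot: [179.6, -0.0, 158.9]
force: [-0.1, 0.1, -0.3]
gripper_width: 60.6
gripper_force: 0.0
```

>>> {"method": "step_arm", "body": {"plan": [-4,-0.22,0,0,0,0.07,-4,-0.22,0,0,0,0.07,-4,-0.22,0,0,0,0.07,-4,-0.22,0,0,0,0.07,-4,-0.22,0,0,0,0.07]}}

```text
time_s: 4.33
ee_pos: [376.6, 427.4, 347.8]
ee_rot: [180.0, -0.0, 138.6]
force: [-0.3, 1.1, -0.2]
gripper_width: 27.4
gripper_force: 0.0
```

>>> {"method": "step_arm", "body": {"plan": [-4,-0.22,0,0,0,0.07,-4,-0.22,0,0,0,0.07,-4,-0.22,0,0,0,0.07,-4,-0.22,0,0,0,0.07,-4,-0.22,0,0,0,0.07]}}

```text
time_s: 4.75
ee_pos: [497.9, 269.0, 347.7]
ee_rot: [180.0, -0.0, 118.6]
force: [0.7, 0.5, 0.4]
gripper_width: 0.2
gripper_force: 0.0
```

>>> {"method": "step_arm", "body": {"plan": [-4,-0.22,0,0,0,0.07,-4,-0.22,0,0,0,0.07,-4,-0.22,0,0,0,0.07,-4,-0.22,0,0,0,0.07,-4,-0.22,0,0,0,0.07]}}

```text
time_s: 5.17
ee_pos: [557.5, 78.7, 347.8]
ee_rot: [180.0, -0.0, 98.5]
force: [0.9, -0.1, 0.6]
gripper_width: 0.7
gripper_force: 0.0
```

>>> {"method": "step_arm", "body": {"plan": [-4,-0.22,0,0,0,0.07,-4,-0.22,0,0,0,0.07,-4,-0.22,0,0,0,0.07,-4,-0.22,0,0,0,0.07,0,0,0,0,0,0]}}

```text
time_s: 5.58
ee_pos: [554.8, -85.7, 347.8]
ee_rot: [-180.0, 0.2, 82.1]
force: [0.2, 0.4, -0.3]
gripper_width: 0.6
gripper_force: 0.0
```

```bash
cat >> h.py <<'E'
H=np.array([588,-146.4,0.]); YAW=np.radians(-17.83)
RH=R.from_euler('z',YAW)
def where(t=None):
    s=sensors.state(); p=RH.inv().apply(np.array(s['ee_pos'])-H)
    Rt=R.from_euler('xyz',s['ee_rot'],degrees=True)
    print('t',round(float(s['time_s']),2),'hs',p.round(1),'F_hs',RH.inv().apply(s['force']).round(1),'rot',np.round(s['ee_rot'],1))
    if t is not None:
        d=Rt.inv().apply(RH.apply(np.array(t)-p))/10
        want=R.from_euler('xyz',[180,0,90+np.degrees(YAW)],degrees=True)
        print('tool shift cm',d.round(2),'turn',(Rt.inv()*want).as_rotvec().round(3))
E
python3 -c "
from h import *
where((-50,-68,348))"
```

```text
t 5.58 hs [-50.2  47.6 347.8] F_hs [ 0.   0.5 -0.3] rot [-180.     0.2   82.1]
tool shift cm [-11.39  -1.98   0.02] turn [0.    0.004 0.174]
```

>>> {"method": "step_arm", "body": {"plan": [0,0,0,0,0.002,0.087,0,0,0,0,0.002,0.087,-3.86,0,0,0,0,0,-3.86,0,0,0,0,0,-3.86,0,0,0,0,0]}}

```text
time_s: 6.0
ee_pos: [520.9, -190.1, 347.5]
ee_rot: [-180.0, -0.2, 72.8]
force: [0.5, -1.1, -0.4]
gripper_width: 0.5
gripper_force: 0.0
```

>>> {"method": "step_arm", "body": {"plan": [0,0,3,0,0,0,0,0,3,0,0,0,0,0,3,0,0,0,0,0,2,0,0,0,0,0,0,0,0,0]}}

```text
time_s: 6.42
ee_pos: [518.8, -188.0, 232.9]
ee_rot: [-179.4, -0.3, 72.7]
force: [-0.1, 0.8, -0.7]
gripper_width: 0.6
gripper_force: 0.0
```

```bash
python3 - <<'E'
from h import *
where((-50,-68,164))
S=show('s2','scene');T=show('t2','top')
print(proj(S,H+RH.apply([-50,-68,224])),proj(T,H+RH.apply([-50,-68,224])))
a=S['img'][150:300,150:300];b=T['img'][110:260,230:380]
cv2.imwrite('pics/c2.png',cv2.resize(np.hstack([a,b]),(800,400),interpolation=cv2.INTER_CUBIC)[:,:,::-1])
E
```

```text
t 6.42 hs [-53.2 -60.8 232.9] F_hs [-0.4  0.7 -0.7] rot [-179.4   -0.3   72.7]
tool shift cm [-0.76  0.38  6.88] turn [-0.01  -0.005  0.009]
[201.60592272 219.72889606] [335.90742554 192.45416908]
```

View pics/c2.png

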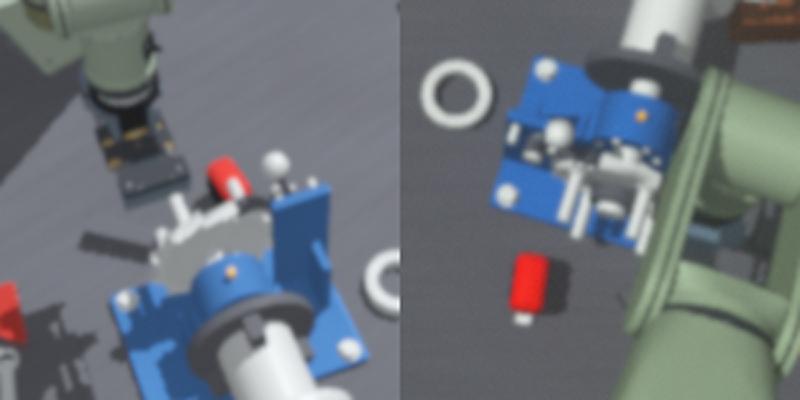

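>>> {"method": "step_arm", "body": {"plan": [-0.7,0.3,2.5,-0.005,-0.002,0.009,0,0,2.5,0,0,0,0,0,1.8,0,0,0,0,0,0,0,0,0,0,0,0,0,0,0]}}

```text
time_s: 6.93
ee_pos: [523.3, -196.8, 170.8]
ee_rot: [179.6, -0.1, 72.2]
force: [0.4, -0.2, 0.5]
gripper_width: 0.6
gripper_force: 0.0
```

```bash
python3 -c "
from h import *
where((-50,-60,164))"
```

```text
t 6.93 hs [-46.2 -67.8 170.8] F_hs [ 0.5 -0.   0.5] rot [ 1.796e+02 -1.000e-01  7.220e+01]
tool shift cm [ 0.78 -0.38  0.68] turn [ 0.006 -0.002  0.001]
```

>>> {"method": "step_arm", "body": {"plan": [0,-0.3,0.8,0,0,0,0.3,0,0,0,0,0,0.3,0,0,0,0,0,0.2,0,0,0,0,0,0,0,0,0,0,0]}}

```text
time_s: 7.35
ee_pos: [522.5, -187.8, 162.2]
ee_rot: [179.7, -0.1, 72.2]
force: [0.5, -0.4, 0.6]
gripper_width: 0.2
gripper_force: 0.0
```

>>> {"method": "step_arm", "body": {"plan": [0.1,0,0,0,0,0,0.1,0,0,0,0,0,0.1,0,0,0,0,0,0.1,0,0,0,0,0,0,0,0,0,0,0]}}

```text
time_s: 7.77
ee_pos: [523.2, -184.2, 161.4]
ee_rot: [179.7, -0.1, 72.2]
force: [-0.9, -0.8, -0.6]
gripper_width: 0.1
gripper_force: 0.0
```

```bash
python3 -c "
from h import *
where()"
```

```text
t 7.77 hs [-50.1 -55.9 161.4] F_hs [-0.6 -1.  -0.6] rot [ 1.797e+02 -1.000e-01  7.220e+01]
```

>>> {"method": "step_arm", "body": {"plan": [0.1,0,0,0,0,0,0.1,0,0,0,0,0,0,0,0,0,0,0]}}

```text
time_s: 8.02
ee_pos: [523.9, -182.4, 161.4]
ee_rot: [179.7, -0.1, 72.2]
force: [0.6, -0.5, -0.3]
gripper_width: 0.8
gripper_force: 0.0
```

>>> {"method": "step_arm", "body": {"plan": [0.1,0,0,0,0,0,0.1,0,0,0,0,0,0,0,0,0,0,0]}}

```text
time_s: 8.27
ee_pos: [524.5, -180.4, 161.5]
ee_rot: [179.7, -0.1, 72.2]
force: [1.4, -0.3, 0.3]
gripper_width: 0.4
gripper_force: 0.0
```

>>> {"method": "step_arm", "body": {"plan": [0.1,0,0,0,0,0,0,0,0,0,0,0]}}

```text
time_s: 8.43
ee_pos: [524.8, -179.5, 161.4]
ee_rot: [179.7, -0.1, 72.2]
force: [0.9, -0.6, 0.1]
gripper_width: 0.4
gripper_force: 0.0
```

>>> {"method": "step_arm", "body": {"plan": [0.1,0,0,0,0,0,0.1,0,0,0,0,0,0,0,0,0,0,0]}}

```text
time_s: 8.68
ee_pos: [525.1, -178.5, 161.5]
ee_rot: [179.7, -0.0, 72.2]
force: [-1.8, -4.9, -0.1]
gripper_width: 0.4
gripper_force: 2.0
```

>>> {"method": "step_arm", "body": {"plan": [0.1,0,0,0,0,0,0,0,0,0,0,0]}}

```text
time_s: 8.85
ee_pos: [525.2, -178.1, 161.7]
ee_rot: [179.7, 0.1, 72.2]
force: [-1.2, -6.5, 0.5]
gripper_width: 0.2
gripper_force: 3.1
```

>>> {"method": "step_arm", "body": {"plan": [0.1,0,0,0,0,0,0,0,0,0,0,0]}}

```text
time_s: 9.02
ee_pos: [525.4, -177.6, 162.0]
ee_rot: [179.7, 0.1, 72.2]
force: [-3.7, -6.9, 2.7]
gripper_width: 0.7
gripper_force: 3.8
```

>>> {"method": "step_arm", "body": {"plan": [0.1,0,0,0,0,0,0,0,0,0,0,0]}}

```text
time_s: 9.18
ee_pos: [525.6, -177.0, 162.4]
ee_rot: [179.7, 0.1, 72.2]
force: [-4.1, -8.1, 3.8]
gripper_width: 0.4
gripper_force: 4.4
```

>>> {"method": "step_arm", "body": {"plan": [0.1,0,0,0,0,0,0,0,0,0,0,0]}}

```text
time_s: 9.35
ee_pos: [525.9, -176.4, 162.8]
ee_rot: [179.7, 0.2, 72.2]
force: [-5.1, -8.2, 6.9]
gripper_width: 0.7
gripper_force: 4.9
```

>>> {"method": "step_arm", "body": {"plan": [0.1,0,0,0,0,0,0,0,0,0,0,0]}}

```text
time_s: 9.52
ee_pos: [526.1, -175.9, 163.0]
ee_rot: [179.7, 0.2, 72.2]
force: [-5.4, -9.5, 7.6]
gripper_width: 0.1
gripper_force: 5.6
```

```bash
python3 -c "
from h import *
where()"
```

```text
t 9.52 hs [-49.9 -47.  163. ] F_hs [ -2.3 -10.7   7.6] rot [179.7   0.2  72.2]
```

>>> {"method": "step_arm", "body": {"plan": [0.2,0,0,0,0,0,0,0,0,0,0,0]}}

```text
time_s: 9.68
ee_pos: [526.1, -175.8, 163.1]
ee_rot: [179.7, 0.5, 72.3]
force: [-7.7, -15.3, 8.0]
gripper_width: 0.4
gripper_force: 8.5
```

>>> {"method": "step_arm", "body": {"plan": [0.2,0,0,0,0,0,0,0,0,0,0,0]}}

```text
time_s: 9.85
ee_pos: [526.2, -175.6, 163.2]
ee_rot: [179.7, 0.7, 72.3]
force: [-10.1, -21.0, 8.5]
gripper_width: 0.9
gripper_force: 11.3
```

>>> {"method": "step_arm", "body": {"plan": [0.2,0,0,0,0,0,0,0,0,0,0,0]}}

```text
time_s: 10.02
ee_pos: [526.2, -175.5, 163.3]
ee_rot: [179.7, 0.9, 72.4]
force: [-11.2, -24.9, 9.0]
gripper_width: 0.2
gripper_force: 14.1
```

>>> {"method": "step_arm", "body": {"plan": [-2,0,0,0,0,0,-1,0,-3,0,0,0,0,0,-4,0,0,0,0,0,-4,0,0,0,0,0,-2,0,0,0]}}

```text
time_s: 10.43
ee_pos: [520.3, -196.2, 296.5]
ee_rot: [179.3, -0.2, 72.1]
force: [1.8, -0.1, 0.9]
gripper_width: 0.6
gripper_force: 0.0
```

>>> {"method": "step_arm", "body": {"plan": [3.5,1.7,0,0,0,0,3.5,1.7,0,0,0,0,3,1.6,0,0,0,0,0,0,0,0,0,0,0,0,0,0,0,0]}}

```text
time_s: 10.85
ee_pos: [597.8, -114.3, 291.1]
ee_rot: [179.8, -0.2, 72.3]
force: [-0.6, -0.6, 0.1]
gripper_width: 0.4
gripper_force: 0.0
```

```bash
python3 -c "
from h import *
where((0,44,244))"
```

```text
t 10.85 hs [ -0.5  33.6 291.1] F_hs [-0.4 -0.7  0.1] rot [179.8  -0.2  72.3]
tool shift cm [1.03 0.03 4.72] turn [ 0.003 -0.003  0.003]
```

Down beside the ball, then push left.

>>> {"method": "step_arm", "body": {"plan": [0.5,0,2.4,0,0,0,0,0,2.3,0,0,0,0,0,0,0,0,0,0.5,0,0,0,0,0,0.4,0,0,0,0,0]}}

```text
time_s: 11.27
ee_pos: [601.8, -103.0, 246.2]
ee_rot: [179.6, -0.1, 72.1]
force: [0.5, 0.1, 0.9]
gripper_width: 0.5
gripper_force: 0.0
```

>>> {"method": "step_arm", "body": {"plan": [0.4,0,0,0,0,0,0.4,0,0,0,0,0,0.4,0,0,0,0,0,0,0,0,0,0,0]}}

```text
time_s: 11.6
ee_pos: [605.6, -91.9, 246.6]
ee_rot: [179.6, 0.0, 72.2]
force: [-0.5, -3.5, 2.3]
gripper_width: 0.4
gripper_force: 2.1
```

```bash
python3 -c "
from h import *
where()"
```

```text
t 11.6 hs [  0.   57.2 246.6] F_hs [ 0.6 -3.5  2.3] rot [179.6   0.   72.2]
```

>>> {"method": "step_arm", "body": {"plan": [0.4,0,0,0,0,0,0.4,0,0,0,0,0,0.4,0,0,0,0,0,0.4,0,0,0,0,0,0.4,0,0,0,0,0]}}

```text
time_s: 12.02
ee_pos: [611.6, -71.3, 244.9]
ee_rot: [179.7, -0.2, 72.2]
force: [-0.4, 0.1, 0.2]
gripper_width: 0.3
gripper_force: 0.3
```

>>> {"method": "step_arm", "body": {"plan": [0.4,0,0,0,0,0,0.4,0,0,0,0,0,0.4,0,0,0,0,0,0.4,0,0,0,0,0,0.4,0,0,0,0,0]}}

```text
time_s: 12.43
ee_pos: [617.6, -52.5, 244.8]
ee_rot: [179.8, -0.1, 72.2]
force: [-0.9, -0.9, -0.0]
gripper_width: 0.0
gripper_force: 0.0
```

>>> {"method": "step_arm", "body": {"plan": [0.4,0,0,0,0,0,0.4,0,0,0,0,0,0.4,0,0,0,0,0,0.4,0,0,0,0,0,0,0,0,0,0,0]}}

```text
time_s: 12.85
ee_pos: [622.8, -36.8, 245.2]
ee_rot: [179.7, -0.2, 72.2]
force: [1.0, -0.4, 1.0]
gripper_width: 0.7
gripper_force: 0.5
```

```bash
python3 -c "
from h import *
where()"
```

```text
t 12.85 hs [ -0.4 115.  245.2] F_hs [ 1.1 -0.1  1. ] rot [179.7  -0.2  72.2]
```

>>> {"method": "step_arm", "body": {"plan": [0,0,-3,0,0,0,0,0,-3,0,0,0,-4,-1.7,0,0,0,0,-4,-1.7,0,0,0,0,-4,-1.7,0,0,0,0]}}

```text
time_s: 13.27
ee_pos: [539.5, -133.3, 304.9]
ee_rot: [179.7, -0.1, 72.3]
force: [0.3, -0.5, -0.2]
gripper_width: 0.2
gripper_force: 0.0
```

>>> {"method": "step_arm", "body": {"plan": [-4,0,0,0,0,0,-1.5,0,0,0,0,0,0,0,0,0,0,0]}}

```text
time_s: 13.52
ee_pos: [521.9, -188.1, 304.7]
ee_rot: [179.7, -0.0, 71.9]
force: [0.1, 0.6, 0.3]
gripper_width: 0.5
gripper_force: 0.0
```

```bash
python3 - <<'E'
from h import *
where((-50,-64,164))
S=show('s3','scene');T=show('t3','top')
for f in(S,T):
    d=detect(f,["pawl_knob","pin_right","pin_left"],.3); print(d)
    for p in(0,.91):
        m=model([588.7,-144,YAW,0],p); print(p,{k:proj(f,m[k]).round(0) for k in d})
E
```

```text
t 13.52 hs [-50.1 -59.9 304.7] F_hs [-0.1  0.6  0.3] rot [179.7  -0.   71.9]
tool shift cm [-0.41 -0.06 14.07] turn [ 0.005 -0.    -0.004]
{'pawl_knob': array([[271.7, 207.9]]), 'pin_right': array([[217.4, 224.3]]), 'pin_left': array([[239.3, 224.6]])}
0 {'pawl_knob': array([253., 212.]), 'pin_right': array([217., 227.]), 'pin_left': array([240., 224.])}
0.91 {'pawl_knob': array([274., 208.]), 'pin_right': array([217., 227.]), 'pin_left': array([240., 224.])}
{'pawl_knob': array([[266.1, 156.5],
       [276.9, 164.1]]), 'pin_right': array([[316.7, 189.1],
       [253.4, 144.7]]), 'pin_left': array([[292.1, 185.5]])}
0 {'pawl_knob': array([290., 159.]), 'pin_right': array([318., 190.]), 'pin_left': array([293., 184.])}
0.91 {'pawl_knob': array([265., 153.]), 'pin_right': array([318., 190.]), 'pin_left': array([293., 184.])}
```

>>> {"method": "step_arm", "body": {"plan": [-0.4,0,3.5,0,0,0,0,0,3.5,0,0,0,0,0,3.5,0,0,0,0,0,3.6,0,0,0,0,0,0,0,0,0]}}

```text
time_s: 14.33
ee_pos: [518.7, -186.2, 156.7]
ee_rot: [-179.4, -0.2, 72.2]
force: [0.3, -0.0, -0.3]
gripper_width: 0.3
gripper_force: 0.0
```

>>> {"method": "step_arm", "body": {"plan": [0.5,0,0,0,0,0,0.5,0,0,0,0,0,0.4,0,0,0,0,0,0.3,0,0,0,0,0,0.2,0,0,0,0,0]}}

```text
time_s: 14.75
ee_pos: [530.0, -173.4, 167.8]
ee_rot: [179.3, 0.3, 72.3]
force: [-4.5, -9.4, 7.3]
gripper_width: 0.8
gripper_force: 5.1
```

>>> {"method": "step_arm", "body": {"plan": [0.3,0,0,0,0,0,0.3,0,0,0,0,0,0.3,0,0,0,0,0,0.3,0,0,0,0,0,0,0,0,0,0,0]}}

```text
time_s: 15.17
ee_pos: [534.8, -160.4, 167.6]
ee_rot: [179.2, 0.0, 72.2]
force: [-1.0, -4.9, 3.0]
gripper_width: 0.8
gripper_force: 2.4
```

```bash
python3 -c "
from h import *
where()"
```

```text
t 15.17 hs [-46.4 -29.6 167.6] F_hs [ 0.6 -5.   3. ] rot [179.2   0.   72.2]
```

>>> {"method": "step_arm", "body": {"plan": [0.2,0,0,0,0,0,0.2,0,0,0,0,0,0.1,0,0,0,0,0,0,0,0,0,0,0,0,0,0,0,0,0]}}

```text
time_s: 15.58
ee_pos: [535.7, -155.5, 166.3]
ee_rot: [179.4, -0.0, 72.2]
force: [-0.0, -5.2, 3.7]
gripper_width: 0.6
gripper_force: 2.4
```

```bash
python3 -c "
from h import *
where()"
```

```text
t 15.58 hs [-46.9 -24.7 166.3] F_hs [ 1.5 -4.9  3.7] rot [179.4  -0.   72.2]
```

>>> {"method": "step_arm", "body": {"plan": [0.1,0,0,0,0,0,0.1,0,0,0,0,0,0,0,0,0,0,0,0,0,0,0,0,0]}}

```text
time_s: 15.92
ee_pos: [536.3, -153.6, 166.3]
ee_rot: [179.4, -0.0, 72.2]
force: [-1.1, -5.7, 4.1]
gripper_width: 0.7
gripper_force: 2.5
```

```bash
python3 -c "
from h import *
where()"
```

```text
t 15.92 hs [-47.  -22.7 166.3] F_hs [ 0.7 -5.7  4.1] rot [179.4  -0.   72.2]
```

>>> {"method": "step_arm", "body": {"plan": [-1.5,0,0,0,0,0,-1,0,-3,0,0,0,0,0,-4,0,0,0,0,0,-4,0,0,0,0,0,-2,0,0,0]}}

```text
time_s: 16.33
ee_pos: [528.2, -176.1, 300.2]
ee_rot: [179.2, -0.2, 72.2]
force: [0.6, -0.6, -0.4]
gripper_width: 0.4
gripper_force: 0.0
```

>>> {"method": "step_arm", "body": {"plan": [3.6,0.7,0,0,0,0,3.6,0.7,0,0,0,0,3.6,0.7,0,0,0,0,3.6,0.7,0,0,0,0,3.6,0.7,0,0,0,0]}}

```text
time_s: 16.75
ee_pos: [615.5, -13.1, 295.9]
ee_rot: [179.6, -0.2, 72.2]
force: [0.2, -0.9, 0.5]
gripper_width: 0.2
gripper_force: 0.0
```

>>> {"method": "step_arm", "body": {"plan": [3.6,0.6,0,0,0,0,3.6,0.6,0,0,0,0,0,0,0,0,0,0,0,0,0,0,0,0]}}

```text
time_s: 17.08
ee_pos: [648.7, 51.9, 294.9]
ee_rot: [179.7, -0.2, 72.4]
force: [0.3, -0.8, 0.6]
gripper_width: 0.5
gripper_force: 0.0
```

```bash
python3 - <<'E'
from h import *
where((0,204,240))
S=viewer.grab_frame('scene');T=viewer.grab_frame('top')
for f in(S,T):
    d=detect(f,["pawl_knob","pin_right","pin_left"],.3); print(d)
    for p in(0,.91):
        m=model([588.7,-144,YAW,-.44],p); print(p,{k:proj(f,m[k]).round(0) for k in d})
E
```

```text
t 17.08 hs [ -2.9 207.4 294.9] F_hs [ 0.5 -0.6  0.6] rot [179.7  -0.2  72.4]
tool shift cm [-0.36  0.26  5.49] turn [ 0.005 -0.003  0.004]
{'pawl_knob': array([[225.5, 226.5],
       [273. , 208.6]]), 'pin_right': array([[225.4, 226.3]]), 'pin_left': array([[240.5, 227.2]])}
0 {'pawl_knob': array([253., 212.]), 'pin_right': array([224., 223.]), 'pin_left': array([241., 228.])}
0.91 {'pawl_knob': array([274., 208.]), 'pin_right': array([224., 223.]), 'pin_left': array([241., 228.])}
{'pawl_knob': array([[265.3, 152.1]]), 'pin_right': array([[308.1, 188.3],
       [251.3, 149.3],
       [265.4, 153.8]]), 'pin_left': array([[288.9, 187.3]])}
0 {'pawl_knob': array([290., 159.]), 'pin_right': array([311., 187.]), 'pin_left': array([290., 186.])}
0.91 {'pawl_knob': array([265., 153.]), 'pin_right': array([311., 187.]), 'pin_left': array([290., 186.])}
```

>>> {"method": "step_arm", "body": {"plan": [0,0.2,3,0,0,0,0,0,2.7,0,0,0,0,0,0,0,0,0,-0.6,0,0,0,0,0,-0.6,0,0,0,0,0]}}

```text
time_s: 17.9
ee_pos: [647.3, 37.0, 238.7]
ee_rot: [179.6, -0.2, 72.2]
force: [-1.1, 3.7, 3.5]
gripper_width: 0.2
gripper_force: 2.5
```

>>> {"method": "step_arm", "body": {"plan": [-0.4,0,0,0,0,0,-0.4,0,0,0,0,0,-0.4,0,0,0,0,0,-0.4,0,0,0,0,0,-0.4,0,0,0,0,0]}}

```text
time_s: 18.32
ee_pos: [640.4, 17.5, 237.5]
ee_rot: [179.7, -0.1, 72.2]
force: [1.0, -0.1, 0.7]
gripper_width: 0.1
gripper_force: 0.3
```

>>> {"method": "step_arm", "body": {"plan": [-0.4,0,0,0,0,0,-0.4,0,0,0,0,0,-0.4,0,0,0,0,0,-0.4,0,0,0,0,0,-0.4,0,0,0,0,0]}}

```text
time_s: 18.73
ee_pos: [634.2, -1.4, 236.9]
ee_rot: [179.8, -0.1, 72.2]
force: [-0.2, -0.1, -0.1]
gripper_width: 0.3
gripper_force: 0.0
```

```bash
python3 - <<'E'
from h import *
where()
T=viewer.grab_frame('top'); print(detect(T,["pawl_knob"],.3))
E
```

```text
t 18.73 hs [ -0.4 152.2 236.9] F_hs [-0.2 -0.1 -0.1] rot [ 1.798e+02 -1.000e-01  7.220e+01]
{'pawl_knob': array([[380.5, 237. ],
       [279.5, 155.1]])}
```

>>> {"method": "step_arm", "body": {"plan": [-0.4,0,0,0,0,0,-0.4,0,0,0,0,0,-0.4,0,0,0,0,0,0,0,0,0,0,0,0,0,0,0,0,0]}}

```text
time_s: 19.25
ee_pos: [630.7, -12.5, 237.1]
ee_rot: [179.7, -0.1, 72.2]
force: [-0.1, 0.3, -0.2]
gripper_width: 0.6
gripper_force: 0.0
```

```bash
python3 - <<'E'
from h import *
where()
S=viewer.grab_frame('scene');T=viewer.grab_frame('top'); print(detect(T,["pawl_knob"],.3),detect(S,["pawl_knob"],.3))
a=S['img'][170:270,180:313];b=T['img'][120:220,230:363]
cv2.imwrite('pics/c4.png',cv2.resize(np.hstack([a,b]),(800,300),interpolation=cv2.INTER_CUBIC)[:,:,::-1])
E
```

```text
t 19.25 hs [ -0.3 140.6 237.1] F_hs [-0.2  0.3 -0.2] rot [ 1.797e+02 -1.000e-01  7.220e+01]
{'pawl_knob': array([[291.5, 161.4]])} {'pawl_knob': array([[254.5, 210.5]])}
```

View pics/c4.png

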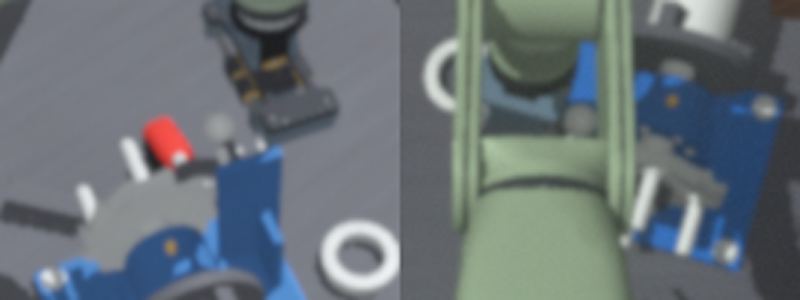

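>>> {"method": "step_arm", "body": {"plan": [-0.5,0,0,0,0,0,-0.5,0,0,0,0,0,-0.5,0,0,0,0,0,-0.3,0,0,0,0,0,0,0,0,0,0,0]}}

```text
time_s: 19.87
ee_pos: [625.0, -30.3, 237.1]
ee_rot: [179.7, -0.1, 72.1]
force: [0.6, -0.3, 0.2]
gripper_width: 0.6
gripper_force: 0.0
```

>>> {"method": "step_arm", "body": {"plan": [-0.1,0,0,0,0,0,-0.1,0,0,0,0,0,-0.1,0,0,0,0,0,-0.1,0,0,0,0,0,0,0,0,0,0,0]}}

```text
time_s: 20.28
ee_pos: [624.5, -32.0, 237.1]
ee_rot: [179.7, -0.3, 72.2]
force: [2.0, 4.6, -0.4]
gripper_width: 0.3
gripper_force: 2.3
```

```bash
python3 -c "
from h import *
where()"
```

```text
t 20.28 hs [ -0.3 120.1 237.1] F_hs [ 0.5  5.  -0.4] rot [179.7  -0.3  72.2]
```

>>> {"method": "step_arm", "body": {"plan": [1,0,0,0,0,0,0,0,-3,0,0,0,0,0,-3,0,0,0,-3.5,-1,0,0,0,0,-3.5,-1,0,0,0,0]}}

```text
time_s: 20.7
ee_pos: [587.5, -83.9, 298.7]
ee_rot: [179.5, -0.1, 72.4]
force: [0.1, -0.6, -0.6]
gripper_width: 0.4
gripper_force: 0.0
```

>>> {"method": "step_arm", "body": {"plan": [-3.5,-1,0,0,0,0,-3.5,-1,0,0,0,0,-3.3,-0.8,0,0,0,0,0,0,0,0,0,0,0,0,0,0,0,0]}}

```text
time_s: 21.12
ee_pos: [527.5, -174.9, 296.8]
ee_rot: [179.7, -0.1, 72.0]
force: [-0.1, -0.2, 0.6]
gripper_width: 0.6
gripper_force: 0.0
```

```bash
python3 -c "
from h import *
where((-49,-42,164))"
```

```text
t 21.12 hs [-48.9 -45.6 296.8] F_hs [-0.  -0.2  0.6] rot [ 1.797e+02 -1.000e-01  7.200e+01]
tool shift cm [ 0.35 -0.08 13.28] turn [ 0.005 -0.001 -0.003]
```

>>> {"method": "step_arm", "body": {"plan": [0,0,3.3,0,0,0,0,0,3.3,0,0,0,0,0,3.3,0,0,0,0,0,3.3,0,0,0,0,0,0,0,0,0]}}

```text
time_s: 21.53
ee_pos: [525.5, -171.0, 158.1]
ee_rot: [-179.5, -0.1, 72.3]
force: [-0.6, 0.3, -0.9]
gripper_width: 0.4
gripper_force: 0.0
```

>>> {"method": "step_arm", "body": {"plan": [0.5,0,0,0,0,0,0.5,0,0,0,0,0,0.5,0,0,0,0,0,0.4,0,0,0,0,0,0,0,0,0,0,0]}}

```text
time_s: 21.95
ee_pos: [535.9, -154.7, 166.2]
ee_rot: [179.5, -0.1, 72.2]
force: [0.0, 0.2, -0.0]
gripper_width: 0.5
gripper_force: 0.0
```

>>> {"method": "step_arm", "body": {"plan": [0.1,0,0,0,0,0,0.1,0,0,0,0,0,0.1,0,0,0,0,0,0.1,0,0,0,0,0,0,0,0,0,0,0]}}

```text
time_s: 22.37
ee_pos: [535.6, -153.1, 165.1]
ee_rot: [179.7, 0.0, 72.2]
force: [-2.0, -4.7, 3.2]
gripper_width: 0.7
gripper_force: 2.3
```

```bash
python3 -c "
from h import *
where()"
```

```text
t 22.37 hs [-47.8 -22.4 165.1] F_hs [-0.5 -5.1  3.2] rot [179.7   0.   72.2]
```

Touching the pin at −22.4; bearing expected near −17.5.

>>> {"method": "step_arm", "body": {"plan": [0.1,0,0,0,0,0,0.1,0,0,0,0,0,0.1,0,0,0,0,0,0,0,0,0,0,0]}}

```text
time_s: 22.7
ee_pos: [536.6, -150.3, 165.2]
ee_rot: [179.7, 0.0, 72.2]
force: [-1.4, -4.7, 4.4]
gripper_width: 0.5
gripper_force: 2.7
```

>>> {"method": "step_arm", "body": {"plan": [0.1,0,0,0,0,0,0.1,0,0,0,0,0,0,0,0,0,0,0,0,0,0,0,0,0]}}

```text
time_s: 23.03
ee_pos: [537.2, -148.6, 165.3]
ee_rot: [179.7, 0.0, 72.2]
force: [-3.3, -5.2, 4.7]
gripper_width: 0.2
gripper_force: 3.1
```

>>> {"method": "step_arm", "body": {"plan": [0.1,0,0,0,0,0,0.1,0,0,0,0,0,0,0,0,0,0,0,0,0,0,0,0,0]}}

```text
time_s: 23.37
ee_pos: [537.2, -148.6, 165.4]
ee_rot: [179.7, 0.3, 72.2]
force: [-3.8, -11.3, 3.8]
gripper_width: 0.3
gripper_force: 5.9
```

```bash
python3 -c "
from h import *
where()"
```

```text
t 23.37 hs [-47.7 -17.6 165.4] F_hs [ -0.1 -11.9   3.8] rot [179.7   0.3  72.2]
```

>>> {"method": "step_arm", "body": {"plan": [-1,0,0,0,0,0,-2,0,0,0,0,0,0,0,-4,0,0,0,0,0,-4,0,0,0,0,0,-4,0,0,0]}}

```text
time_s: 23.78
ee_pos: [527.6, -173.6, 285.1]
ee_rot: [179.9, -0.2, 72.1]
force: [0.8, -0.5, 0.6]
gripper_width: 0.3
gripper_force: 0.0
```

>>> {"method": "step_arm", "body": {"plan": [-2,-2,-3,0,0,0,0,0,0,0,0,0,0,0,0,0,0,0,0,0,0,0,0,0]}}

```text
time_s: 24.12
ee_pos: [502.6, -186.3, 313.4]
ee_rot: [179.8, -0.2, 72.2]
force: [0.3, 0.2, -0.4]
gripper_width: 0.3
gripper_force: 0.0
```

```bash
python3 - <<'E'
from h import *
where()
for c in("scene","top"):
    f=viewer.grab_frame(c); d=detect(f,["pawl_knob","pin_right","pin_left"],.3); print(d)
    m=model([588.7,-144,YAW,-.524],0); print({k:proj(f,m[k]).round(0) for k in d})
print(env.job_done())
E
```

```text
t 24.12 hs [-69.1 -64.2 313.4] F_hs [ 0.3  0.2 -0.4] rot [179.8  -0.2  72.2]
{'pawl_knob': array([[255.3, 211.3]]), 'pin_right': array([[226.6, 223.3]]), 'pin_left': array([[239.7, 228.8]])}
{'pawl_knob': array([253., 212.]), 'pin_right': array([226., 223.]), 'pin_left': array([241., 228.])}
{'pawl_knob': array([[290.7, 158.5]]), 'pin_right': array([[310.4, 186. ]]), 'pin_left': array([[290.4, 185.9]])}
{'pawl_knob': array([290., 159.]), 'pin_right': array([309., 187.]), 'pin_left': array([290., 186.])}
the job is handed in; nothing more can be done
None
```

The job is handed in at about 24 s, with no verdict returned: by contact force and camera the wheel sits one notch back with its tooth bearing on the pawl, the pawl is down, and the arm is clear.

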